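# Seat the gauge block in the corner of the fence and the red stop

## Task

Using only your fingertips, push the aluminium gauge block along the bench so that it sits home in the corner of the fixture: one long side flat against the steel back fence and one end touching the red stop (not the blue one). Push it gently; do not lift it, tip it or take it between the fingers, and leave the other loose things on the bench where they are.

Things in the scene. Friction and masses are not known exactly. Their poses are not given: they have to be found in the camera images.
- block: Loose aluminium block, 60 (own x) x 90 (own y) x 45 mm high, 0.35-0.65 kg. On top: black-rimmed round gauge (50 mm across, dial up, top 66 mm above bench) towards -y, brass nipple (top 64 mm) towards +y. Origin: centre of underside, z up. May end either way round. Slides with a few N; starts within 0.35 rad of parallel to the fence, on its robot side, between the stops.
- fence: Steel back fence, fixed to the bench: bar 20 mm (own x) by 360 mm (own y) by 18 mm high. Origin: centre of its underside. Its own -x face (10 mm from the origin) is the robot-side face that the block must lie against; the fence is turned by up to 0.25 rad and its place varies.
- red_stop: Red end stop, fixed: 60 (own x) x 20 (own y) x 18 mm high, axes parallel to the fence's. Origin: centre of underside. It stands out from the robot-side face of the fence at one end (centre 160 mm along the fence from its middle, 40 mm in front of its centre line); its side face towards the fence's middle, 10 mm from its origin, is the one to touch.
- blue_stop: Blue end stop, the same shape as the red one, fixed at the other end of the fence. The two change places between starts.
- coupler: Loose brass hose coupler standing on end, 28 mm across, 46 mm high, between the robot and one end of the fence; leave it. Origin: centre of its underside.
- socket: Loose steel socket standing on end, 28 mm across, 38 mm high, between the robot and the other end of the fence; leave it. Origin: centre of its underside.
- screwdriver: Loose screwdriver with orange handle, lying behind the fence roughly parallel to it; leave it. Lies along its own x.
- wrench: Loose steel wrench lying on the bench on the robot's right; leave it. Lies along its own x.
- oil: Loose white oil bottle with red cap, 54 mm across, 130 mm high, on the robot's left; leave it. Origin: centre of its underside.
- jar: Loose amber jar with black lid, 60 mm across, 60 mm high, on the robot's right; leave it. Origin: centre of its underside.
- chuck: Loose orange air chuck standing on end, 32 mm across, 60 mm high, on the robot's left; leave it. Origin: centre of its underside.
Mind the look-alikes: they are no part of the job. Leave any green or pink look-alike of the block alone.

How it is judged (in metres and radians):
At the end, for the whole second after the job is handed in: The block stands flat on the bench at rest, its centre within 3.5 mm of touching distance from the fence and from the red stop (40 mm from the fence's centre line, 55 mm from the red stop's), its long sides parallel to the fence within 0.05 rad, on the robot side of the fence and between the stops (x of block in the frame of fence between -0.0435 and -0.035 m and y of block in the frame of fence between -0.12 and 0.12 m and angle between the y axis of block and the y axis of fence, either way round below 0.05 rad and (y of block in the frame of red_stop between 0.045 and 0.0585 m or y of block in the frame of red_stop between -0.0585 and -0.045 m) and height (world z) of block below 0.004 m and angle between block's own z axis and vertical below 0.03 rad and linear speed of block below 0.01 m/s).
It fails at once if the block is lifted (10 mm) or tipped (0.2 rad) (height (world z) of block above 0.01 m or angle between block's own z axis and vertical above 0.2 rad).
It fails at once if the block or its gauge is taken between the fingers (the grasp point is inside its outline) (x of the grasp point in the frame of block between -0.026 and 0.026 m and y of the grasp point in the frame of block between -0.041 and 0.041 m and z of the grasp point in the frame of block below 0.066 m).
It fails at once if the block is pushed harder than 45 N (contact force between the fingers and block above 45 N).
It fails at once if another loose thing is moved more than 15 mm (distance of any of coupler, socket, screwdriver, wrench, oil, jar, chuck from where it was at the start of the episode above 0.015 m).
It also fails if it takes over 45 s, if anything falls off the work surface, if the arm or the gripper's body presses on something with over 40 N, if the wrist force passes 120 N, or if a joint passes its speed limit or range.

## Robot

A 6-joint arm with a two-finger parallel gripper is mounted at the origin on the work surface. World frame = base frame: x ahead of the robot, y to its left, z up, the work surface at z = 0. Lengths are in mm, angles in rad, forces in N, time in s.
With the tool pointing down it reaches from about 325 to 900 mm from the base axis. Payload 6.1 kg.
Tool frame: the origin (TCP) lies on the centre line of the jaws, within the pads' length; the fingertips stand bot.tcp_to_tips ahead of it and the grasp point (between the pads) lies 8 mm behind it (bot.tcp_to_tips is the distance from the TCP to the fingertips, in mm); z points along the fingers, y is the direction in which the jaws open and shut (so a half turn about z gives the same grasp; the last joint's range is limited). The gripper opens to 85 mm and grips with 20 to 120 N. Pads are 22 mm wide; open, the fingers measure 114 mm over their backs; the gripper's body (76 mm by 85 mm) begins 54 mm behind the grasp point. The pads swing forward as they close: fully open they stand 13 mm farther back than shut.
Start: joints at [1.161, 0.22, 1.526, -0, 1.395, -0.126], TCP at [175.002, 599.992, 242.3] pointing down, gripper open.
Joint ranges: [-2.98, 2.98], [-0.91, 2.08], [0.09, 2.57], [-1.24, 4.39], [0.2, 2.65], [-2.68, 2.68]. Speed limits (rad/s): [2.57, 2.57, 3.01, 3.14, 3.14, 3.14].

## Interface

Orientations are given as [roll, pitch, yaw] about the fixed x, y, z axes, in that order (R = Rz(yaw) Ry(pitch) Rx(roll)).
In Python, from station import bot, optics gives the robot as it stands. The module is installed in compiled form; this text tells all that it offers.
- The arm moves only by the shell command python3 -m jog 'ROWS' [OPENING]. ROWS is JSON, a list of rows, each a list of 2 entries, a list of its own where there are three numbers: the shift along the tool's x, y, z in mm, then the turn, a rotation vector about the tool's x, y, z in rad. In form: [[[x, y, z], [wx, wy, wz]], ...]. A call has 1 to 8 rows; each row shifts and turns the pose as measured when the row begins, along the tool's axes as they then stand; what a row does not reach is not made up. A row lasts 1/10 s, in which the tool goes at most 50 mm and 8.59 degrees, less where a joint would pass 70% of its speed; a pose out of reach is approached as far as the arm can. A call with a gripper value outside its range is refused whole. OPENING is the closure, from -1 (fully open) to 1 (shut), set as the call begins (- or left out, the last holds). The fingers move at their own pace and stop on an object; the grip force is fixed at half the most. Time passes only in rows, so rows that do not move let the fingers close. It gives the time, the measured TCP pose, the force and the opening at its end, in the units of the state.
- bot.observe(): the state, without advancing time (a new reading comes with each control period).
- optics.capture(name): name is "side" or "top"; returns the picture (480x640x3 uint8, blue, green, red); there is no depth.
- optics.get_calibration(name): a dict with "K" (3x3 intrinsics, pixels), "eye" and "rotation" of the camera in the world. Camera axes: x right, y down, z forward; pixel columns grow to the right and rows downward; lengths in mm; the calibration is good to about 2 mm. A picture is of the moment at which its call begins. get_calibration takes no time and is no camera call.
- bot.job_done(): hands the job in, once; it reports no verdict.
Trained networks look in the newest picture that a camera, given by its name, has taken for a name from the list of things; names that differ only in an ending like _2 or _b are one class to them, and where a whole thing is asked for, a point or a joint stands for the part that bears it (a point fixed in the world has none). Each returns a list of dicts, best first, with "confidence" (0 to 1); they miss things now and then, are a little off and sometimes report something else, mostly with a low value. They report only what shows in the picture. A call takes as long as a camera call. They do not tell look-alikes from the thing itself.
- optics.silhouettes(camera, name): "mask" (480x640 bool, what is visible of it) and "pixel" ([column, row] in pixels, amid what is visible of it).
- optics.spot_point(camera, name): "pixel" ([column, row] in pixels: a listed point, or the origin of a listed thing).
The state is a dict: "clock": time; "joint_pos": joint angles; "qvel": joint speeds; "joint_efforts": joint torques, N m; "eef_pos": TCP position; "tcp_rot": TCP orientation; "wrist_force": force on the tool from outside, world axes, zero at the start; "wrist_torque": the same for the moment, N m; "gripper_width": finger opening in mm.
Only numpy, scipy, OpenCV 4.12 (cv2) and the standard library are available. Lean on these libraries where they do the work, as an engineer would, in place of code of your own. Each camera call takes 0.05 s, during which the arm holds its last target.

## Working session

There is one attempt and no reset: what is moved stays moved. The work goes in short steps, Python scripts to look and compute and a shell command to move; the robot and the scene stay as the last step left them, time stands still between calls to the robot, and variables do not carry over. Pictures are saved under pics/ and viewed, and the job is handed in when it is done.

```bash
mkdir -p pics; ls; python3 - <<'E'
from station import bot, optics
import cv2
for n in ("side","top"):
    im=optics.capture(n); cv2.imwrite(f"pics/{n}0.png",im)
    c=optics.get_calibration(n); print(n,c)
print(bot.observe()); print(bot.tcp_to_tips)
E
```

```text
pics
side {'K': array([[534.47314657,   0.        , 314.34805313],
       [  0.        , 534.47314657, 228.36396896],
       [  0.        ,   0.        ,   1.        ]]), 'eye': array([460.45215371, 832.3257828 , 760.50297172]), 'rotation': array([-2.29710289e+00, -2.47768266e-03, -2.96469409e+00])}
top {'K': array([[523.19908198,   0.        , 310.43213819],
       [  0.        , 523.19908198, 234.42765133],
       [  0.        ,   0.        ,   1.        ]]), 'eye': array([ 481.9697012 ,   27.88086916, 1219.47910397]), 'rotation': array([-3.04058492, -0.02267043, -1.5540823 ])}
{'clock': 0.1, 'joint_pos': array([ 1.16090700e+00,  2.21202657e-01,  1.52754639e+00, -1.26749622e-06,
        1.39472862e+00, -1.26116142e-01]), 'qvel': array([ 5.46888170e-04, -2.58058533e-03, -3.48522415e-03,  3.10235137e-04,
        2.87628225e-03, -7.89518067e-05]), 'joint_efforts': array([ 7.08125281e-04, -4.98249149e+01, -3.90540719e+01, -3.67366483e-04,
        5.83714165e-03, -1.34791813e-05]), 'eef_pos': array([174.77599391, 599.48135718, 241.24802695]), 'tcp_rot': array([-3.13972245e+00, -2.35863341e-04,  2.85781947e+00]), 'wrist_force': array([ 0.77458992, -0.05707387, -0.27638131]), 'wrist_torque': array([0.02021405, 0.0257126 , 0.00358033]), 'gripper_width': 85.07966085471207}
11.0
```

View pics/top0.png

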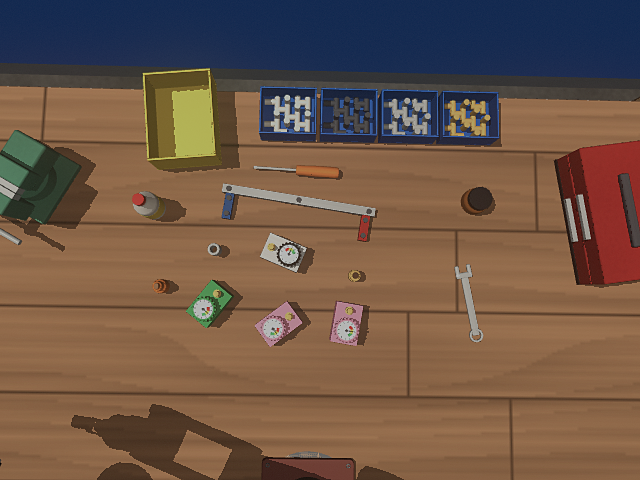

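View pics/side0.png

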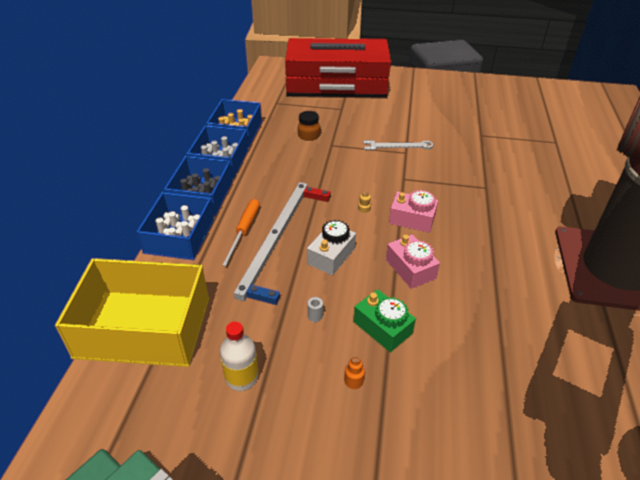

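```bash
cat > h.py <<'E'
from station import bot, optics
import numpy as np, cv2
from scipy.spatial.transform import Rotation as R
from scipy.optimize import least_squares
C={}
for n in ("side","top"):
    c=optics.get_calibration(n); C[n]=(c["K"],c["eye"],R.from_euler("xyz",c["rotation"]).as_matrix())
def proj(n,P):
    K,e,M=C[n]; q=(np.atleast_2d(P)-e)@M; q=q@K.T; return q[:,:2]/q[:,2:]
def back(n,uv,z):
    K,e,M=C[n]; uv=np.atleast_2d(uv); d=np.c_[uv,np.ones(len(uv))]@np.linalg.inv(K).T@M.T
    return e+d*((z-e[2])/d[:,2])[:,None]
def local(p,x,y,z):
    c,s=np.cos(p[2]),np.sin(p[2]); return np.array([p[0]+c*x-s*y,p[1]+s*x+c*y,z])
E
python3 - <<'E'
from h import *
for n in ("top","side"):
    optics.capture(n)
    for t in ("block","fence","red_stop","blue_stop","coupler","socket"):
        for r in optics.spot_point(n,t)[:4]:
            print(n,t,round(r["confidence"],2),np.round(r["pixel"],1),np.round(back(n,r["pixel"],0)[0][:2],1))
im=optics.capture("top"); cv2.imwrite("pics/t1.png",cv2.resize(im[160:280,200:400],None,fx=4,fy=4,interpolation=cv2.INTER_CUBIC))
im=optics.capture("side"); cv2.imwrite("pics/s1.png",cv2.resize(im[170:320,220:420],None,fx=4,fy=4,interpolation=cv2.INTER_CUBIC))
E
```

```text
top block 0.97 [215.3 301.4] [446.8 218.9]
top block 0.82 [345.3 321.9] [404.7 -81.6]
top block 0.8 [279.1 324.5] [396.5  70.9]
top block 0.62 [281.4 254.8] [557.   69.2]
top fence 0.95 [296.1 201.1] [684.3  37.4]
top red_stop 0.69 [362.5 229.6] [ 619.8 -119.9]
top blue_stop 0.5 [225.6 202.8] [676.9 202.8]
top coupler 0.63 [352.9 275.8] [511.1 -98.2]
top socket 0.61 [217.6 252.1] [560.6 217.6]
side block 0.79 [410.3 265.4] [402.   64.3]
side block 0.53 [347.6 382. ] [490.4 348.3]
side fence 0.69 [273.8 237.9] [687.7  34.1]
side red_stop 0.7 [316.6 198.6] [ 622.2 -112.6]
side blue_stop 0.96 [263.4 294.4] [670.6 190.4]
side coupler 0.62 [366.6 208.3] [506.1 -98.2]
side socket 0.7 [313.9 315.6] [568.2 223.4]
```

```bash
python3 -m jog '[[[0,0,0],[0,0,0]]]' 1
```

```text
clock: 1.0
eef_pos: [175.0, 600.0, 242.3]
tcp_rot: [3.142, -0.0, 2.858]
wrist_force: [-0.2, -0.2, -0.3]
gripper_width: 73.1
```

View pics/t1.png

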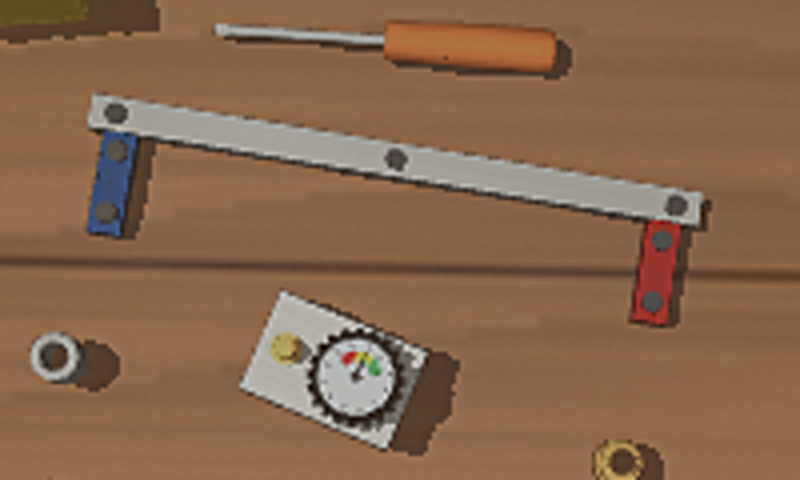

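View pics/s1.png

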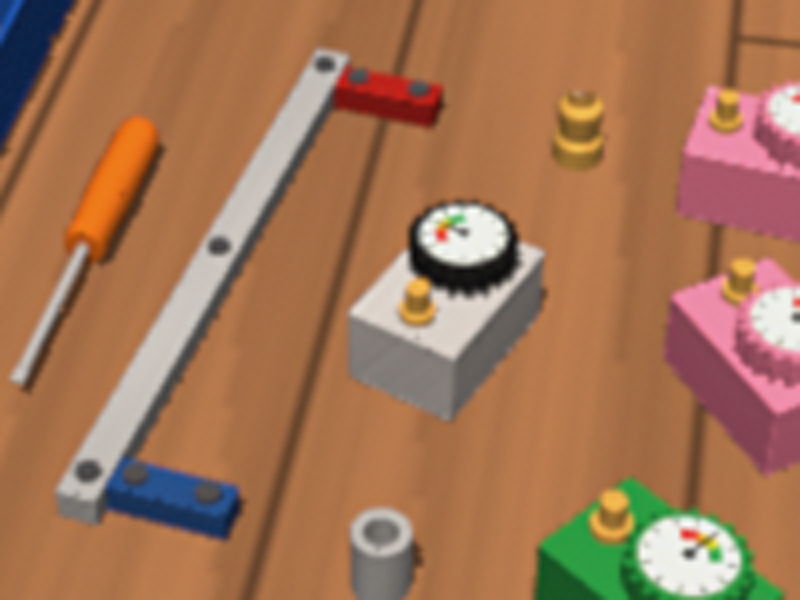

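```bash
cat > fit.py <<'E'
from h import *
def fit(obs,p0):
    # obs: list (cam, uv, (x,y,z) local)
    def f(p): return np.concatenate([proj(c,local(p,*l))[0]-uv for c,uv,l in obs])
    s=least_squares(f,p0,loss="soft_l1"); return s.x,np.abs(s.fun).reshape(-1,2).round(1).tolist()
def T(x,y): return ("top",np.array([200+(x+.5)/4-.5,160+(y+.5)/4-.5]))
def S(x,y): return ("side",np.array([220+(x+.5)/4-.5,170+(y+.5)/4-.5]))
E
python3 - <<'E'
from fit import *
# fence local +y = left end (blue), +x away from robot
F=[(*T(92,94),(10,180,18)),(*T(88,127),(-10,180,18)),(*T(703,192),(10,-180,18)),(*T(699,226),(-10,-180,18))]
FS=[(*S(318,49),(10,-180,18)),(*S(350,58),(-10,-180,18)),(*S(58,487),(10,180,18)),(*S(100,500),(-10,180,18))]
Bt=[(*T(283,291),(30,45,45)),(*T(428,352),(30,-45,45)),(*T(388,450),(-30,-45,45)),(*T(240,388),(-30,45,45))]
BS=[(*S(350,312),(30,45,45)),(*S(455,360),(-30,45,45)),(*S(545,250),(-30,-45,45)),(*S(450,418),(-30,45,0)),(*S(350,378),(30,45,0))]
for nm,o,p0 in (("fence",F,FS),("block",Bt,BS)):
    for k,ob in (("top",o),("side",p0),("both",o+p0)):
        x,r=fit(ob,[600,50,-.2]); print(nm,k,x.round(3),r)
E
```

```text
fence top [ 6.85078e+02  3.16000e+01 -1.41000e-01] [[0.1, 0.1], [0.4, 0.1], [0.2, 0.1], [0.0, 0.0]]
fence side [ 6.84659e+02  3.30920e+01 -1.41000e-01] [[0.1, 0.6], [0.2, 1.2], [0.1, 0.8], [0.4, 0.1]]
fence both [ 6.84948e+02  3.20790e+01 -1.41000e-01] [[0.1, 0.0], [0.6, 0.1], [0.0, 0.1], [0.2, 0.0], [0.0, 0.8], [0.2, 1.5], [0.1, 0.4], [0.4, 0.3]]
block top [ 5.60299e+02  6.34980e+01 -3.80000e-01] [[0.2, 0.2], [0.3, 0.0], [0.0, 0.1], [0.0, 0.1]]
block side [ 5.60863e+02  6.60010e+01 -3.77000e-01] [[0.5, 0.1], [0.0, 0.5], [0.2, 0.0], [0.7, 1.3], [0.3, 0.3]]
block both [ 5.60678e+02  6.44450e+01 -3.79000e-01] [[0.7, 0.4], [0.1, 0.2], [0.5, 0.1], [0.5, 0.1], [0.3, 0.7], [0.2, 1.1], [0.4, 0.5], [0.8, 0.8], [0.1, 0.8]]
```

```bash
python3 -m jog '[[[-36,-31,0],[0,0,0]],[[-36,-31,0],[0,0,0]],[[-36,-31,0],[0,0,0]],[[-36,-31,0],[0,0,0]],[[-36,-31,0],[0,0,0]],[[-36,-31,0],[0,0,0]],[[-36,-31,0],[0,0,0]],[[-36,-31,0],[0,0,0]]]' -0.18
```

```text
clock: 1.8
eef_pos: [386.0, 275.6, 241.8]
tcp_rot: [3.138, 0.001, 2.869]
wrist_force: [0.8, 0.0, 0.6]
gripper_width: 50.5
```

```bash
python3 -m jog '[[[-35,-31,0],[0,0,0]],[[-35,-31,0],[0,0,0]],[[-35,-31,0],[0,0,0]],[[-30,-25,0],[0,0,0.05]],[[-20,-16,0],[0,0,0.05]]]' -0.18
```

```text
clock: 2.3
eef_pos: [503.1, 93.8, 243.7]
tcp_rot: [3.135, 0.006, 2.764]
wrist_force: [0.2, -0.0, 0.2]
gripper_width: 50.4
```

```bash
python3 -m jog '[[[0,0,0],[0,0,0]],[[0,0,0],[0,0,0]]]'
```

```text
clock: 2.5
eef_pos: [504.5, 90.5, 243.7]
tcp_rot: [3.136, 0.006, 2.757]
wrist_force: [-0.4, 0.0, -0.0]
gripper_width: 50.6
```

```bash
python3 -m jog '[[[0,-3,40],[0,0,0]],[[0,-1,45],[0,0,0]],[[0,0,45],[0,0,0]],[[0,0,45],[0,0,0]],[[0,0,25],[0,0,0]],[[0,0,0],[0,0,0]]]'
```

```text
clock: 3.1
eef_pos: [505.1, 94.6, 41.6]
tcp_rot: [3.13, 0.014, 2.769]
wrist_force: [-1.3, -0.6, -0.3]
gripper_width: 50.2
```

```bash
cat > g.py <<'E'
from h import *
F=np.array([685.,32.2,-.141])
def delta(pos,yaw):
    s=bot.observe(); M=R.from_euler("xyz",s["tcp_rot"]).as_matrix()
    G=R.from_euler("xyz",[np.pi,0,yaw]).as_matrix()
    print("t",s["clock"],"pos",s["eef_pos"].round(1),"rot",s["tcp_rot"].round(3),"F",s["wrist_force"].round(1),"w",round(s["gripper_width"],1))
    print("shift",(M.T@(np.array(pos)-s["eef_pos"])).round(1),"turn",R.from_matrix(M.T@G).as_rotvec().round(3))
    d=s["eef_pos"][:2]-F[:2]; c,q=np.cos(F[2]),np.sin(F[2]); print("tool in fence",round(c*d[0]+q*d[1],1),round(-q*d[0]+c*d[1],1))
def fw(x,y,z): return local(F,x,y,z)
E
python3 - <<'E'
from g import *
B=np.array([560.6,64.3,-.379])
delta(local(B,-60,0,30),np.pi-.379)
im=optics.capture("top"); cv2.imwrite("pics/t2.png",cv2.resize(im[160:310,200:400],None,fx=4,fy=4,interpolation=cv2.INTER_CUBIC))
im=optics.capture("side"); cv2.imwrite("pics/s2.png",cv2.resize(im[170:320,220:420],None,fx=4,fy=4,interpolation=cv2.INTER_CUBIC))
E
```

```text
t 3.1 pos [505.1  94.6  41.6] rot [3.13  0.014 2.769] F [-1.3 -0.6 -0.3] w 50.2
shift [-2.5 -7.8 11.6] turn [0.011 0.014 0.007]
tool in fence -186.9 36.5
```

View pics/s2.png

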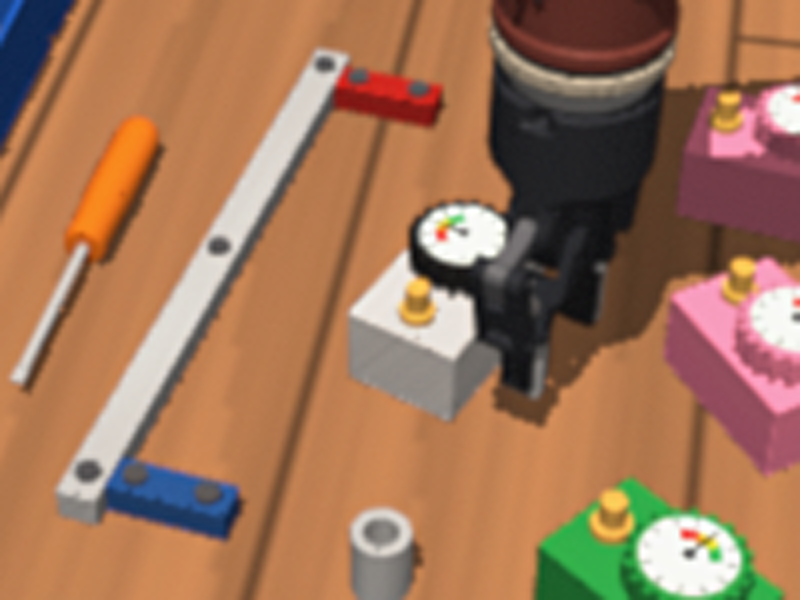

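View pics/t2.png

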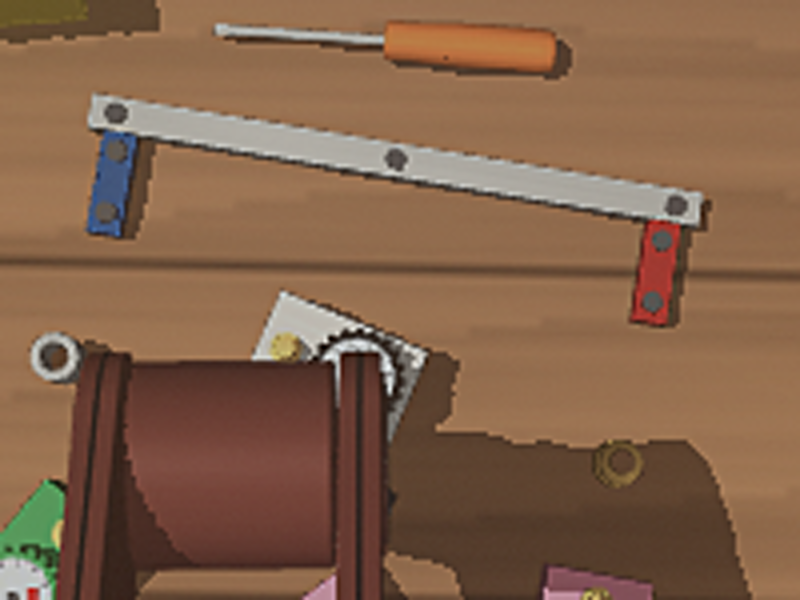

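```bash
python3 -m jog '[[[-2,-6,8],[0.011,0.014,0]],[[-4,-3,5],[0,0,0]],[[-4,0,0],[0,0,0]],[[-4,0,0],[0,0,0]]]'; python3 - <<'E'
from g import *
delta(fw(-90,10,30),np.pi-.141)
E
```

```text
clock: 3.6
eef_pos: [523.6, 81.1, 38.0]
tcp_rot: [3.136, 0.014, 2.771]
wrist_force: [0.4, -1.3, -0.8]
gripper_width: 50.5
t 3.6 pos [523.6  81.1  38. ] rot [3.136 0.014 2.771] F [ 0.4 -1.3 -0.8] w 50.5
shift [-78.1   2.1   9.2] turn [ 0.004  0.015 -0.229]
tool in fence -166.6 25.7
```

```bash
python3 -m jog '[[[-1,0,5],[0,0.005,0]],[[-1,0,4],[0,0.005,0]],[[-5,0,1],[0,0,-0.02]],[[-5,0,0.5],[0,0,-0.02]],[[-6,0,0.5],[0,0,-0.02]],[[-6,0,0.5],[0,0,-0.02]],[[-6,0,0.5],[0,0,-0.02]]]'; python3 - <<'E'
from g import *
delta(fw(-90,10,30),np.pi-.141)
E
```

```text
clock: 4.3
eef_pos: [553.2, 70.6, 25.5]
tcp_rot: [3.137, 0.001, 2.879]
wrist_force: [-1.6, 0.8, 1.8]
gripper_width: 50.4
t 4.3 pos [553.2  70.6  25.5] rot [3.137e+00 1.000e-03 2.879e+00] F [-1.6  0.8  1.8] w 50.4
shift [-46.7  -3.8  -4.5] turn [ 0.005  0.001 -0.122]
tool in fence -135.9 19.5
```

```bash
python3 -m jog '[[[-6,0,-2],[0,0,-0.02]],[[-6,0,-1],[0,0,-0.02]],[[-6,0,0],[0,0,-0.02]],[[-6,0,0],[0,0,-0.02]],[[-6,0,0],[0,0,-0.02]],[[-4,0,0],[0,0,-0.01]],[[-2,0,0],[0,0,-0.01]]]'; python3 - <<'E'
from g import *
delta(fw(-83,10,30),np.pi-.141)
im=optics.capture("top"); cv2.imwrite("pics/t3.png",cv2.resize(im[160:310,200:400],None,fx=4,fy=4,interpolation=cv2.INTER_CUBIC))
im=optics.capture("side"); cv2.imwrite("pics/s3.png",cv2.resize(im[170:320,220:420],None,fx=4,fy=4,interpolation=cv2.INTER_CUBIC))
E
```

```text
clock: 5.0
eef_pos: [592.7, 61.8, 28.3]
tcp_rot: [3.137, 0.002, 3.01]
wrist_force: [-2.6, 0.4, 1.3]
gripper_width: 50.8
t 5.0 pos [592.7  61.8  28.3] rot [3.137e+00 2.000e-03 3.010e+00] F [-2.6  0.4  1.3] w 50.8
shift [-12.5  -6.4  -1.7] turn [0.004 0.002 0.009]
tool in fence -95.5 16.3
```

View pics/s3.png

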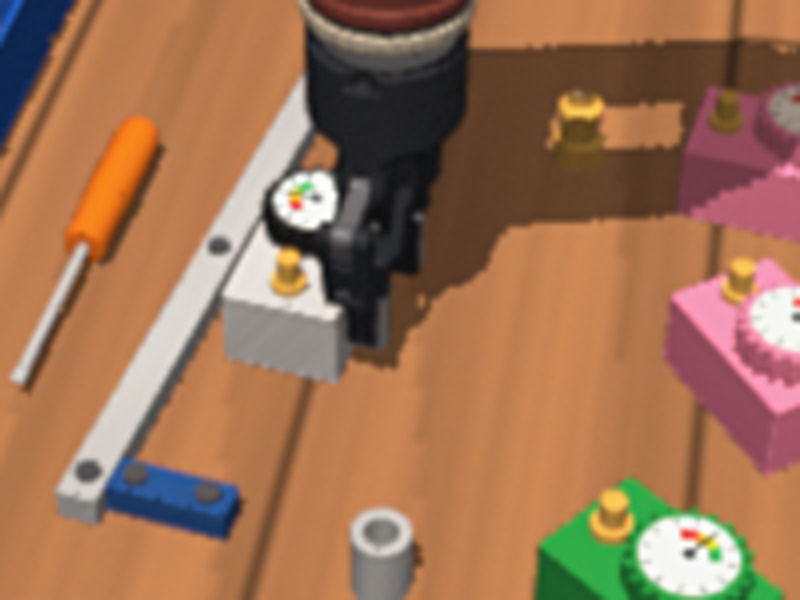

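View pics/t3.png

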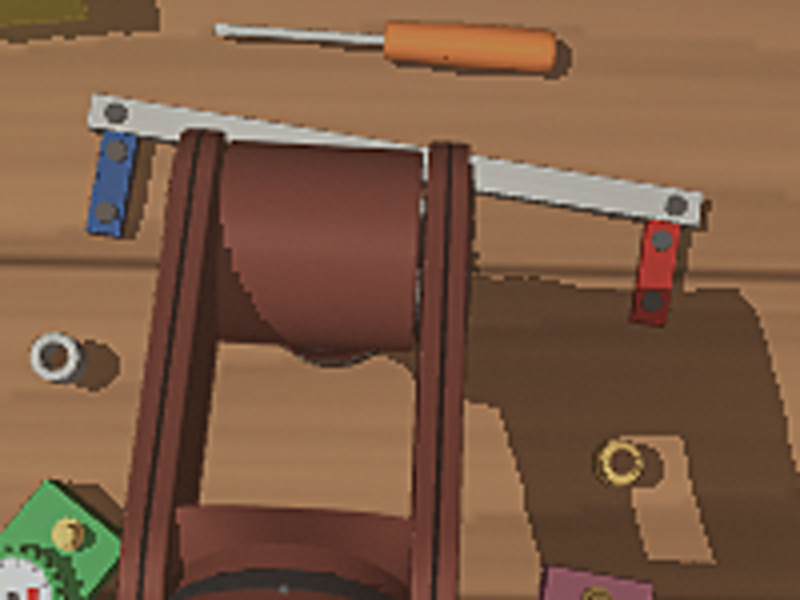

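```bash
python3 -m jog '[[[-3,0,0],[0,0,0.005]],[[-3,0,0],[0,0,0]],[[-3,0,0],[0,0,0]],[[-2,0,0],[0,0,0]],[[-2,0,0],[0,0,0]]]'; python3 - <<'E'
from g import *
delta(fw(-81,10,30),np.pi-.141)
E
```

```text
clock: 5.6
eef_pos: [605.6, 60.4, 28.5]
tcp_rot: [3.137, 0.002, 3.004]
wrist_force: [-2.8, 0.0, 0.8]
gripper_width: 50.8
t 5.6 pos [605.6  60.4  28.5] rot [3.137e+00 2.000e-03 3.004e+00] F [-2.8  0.   0.8] w 50.8
shift [-1.5 -6.8 -1.6] turn [0.005 0.002 0.004]
tool in fence -82.6 16.8
```

```bash
python3 -m jog '[[[-1.5,0,0],[0,0,0]],[[-1,0,0],[0,0,0]]]'; python3 -m jog '[[[-1.5,0,0],[0,0,0]],[[-1,0,0],[0,0,0]]]'; python3 -m jog '[[[-1.5,0,0],[0,0,0]],[[-1,0,0],[0,0,0]]]'
```

```text
clock: 5.8
eef_pos: [607.4, 60.2, 28.4]
tcp_rot: [3.137, -0.001, 3.004]
wrist_force: [-8.2, 1.6, 6.0]
gripper_width: 50.3
clock: 6.0
eef_pos: [607.4, 60.2, 28.2]
tcp_rot: [3.137, -0.007, 3.004]
wrist_force: [-5.8, 1.8, 4.4]
gripper_width: 50.5
clock: 6.2
eef_pos: [607.4, 60.3, 28.3]
tcp_rot: [3.138, -0.014, 3.003]
wrist_force: [-4.8, 0.1, 3.9]
gripper_width: 50.3
```

```bash
python3 -m jog '[[[15,0,-3],[0,0.013,0]],[[25,5,-3],[0,0,0]],[[25,25,-30],[0,0,0]],[[15,45,-40],[0,0,0]],[[5,45,-40],[0,0,0]],[[0,45,-20],[0,0,0]],[[0,20,0],[0,0,0]]]' 1; python3 - <<'E'
from g import *
delta(fw(-40,90,30),np.pi-.141)
im=optics.capture("top"); cv2.imwrite("pics/t4.png",cv2.resize(im[160:310,200:400],None,fx=4,fy=4,interpolation=cv2.INTER_CUBIC))
im=optics.capture("side"); cv2.imwrite("pics/s4.png",cv2.resize(im[170:320,220:420],None,fx=4,fy=4,interpolation=cv2.INTER_CUBIC))
E
```

```text
clock: 6.9
eef_pos: [550.6, 242.9, 160.6]
tcp_rot: [3.135, -0.023, 2.997]
wrist_force: [-0.3, 0.4, -0.1]
gripper_width: 0.1
t 6.9 pos [550.6 242.9 160.6] rot [ 3.135 -0.023  2.997] F [-0.3  0.4 -0.1] w 0.1
shift [-126.1 -100.   127.1] turn [ 0.006 -0.023 -0.004]
tool in fence -162.7 189.7
```

View pics/s4.png

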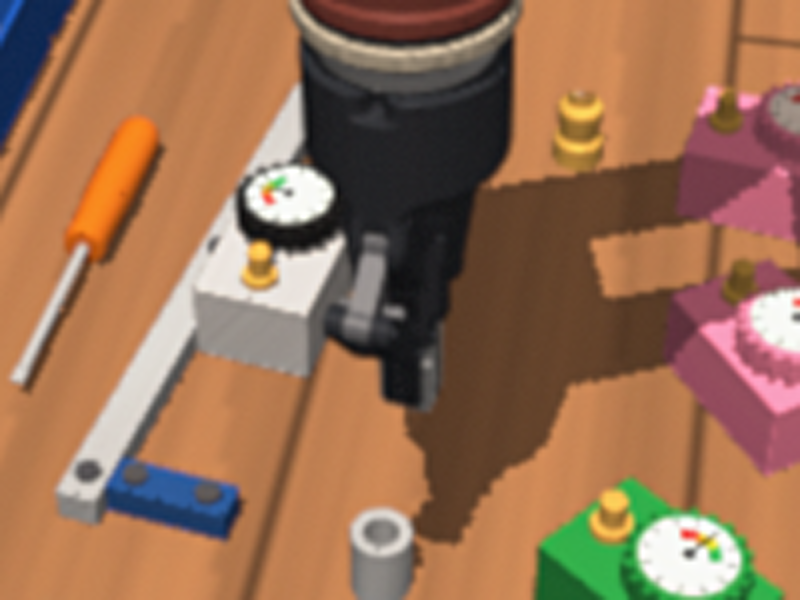

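View pics/t4.png

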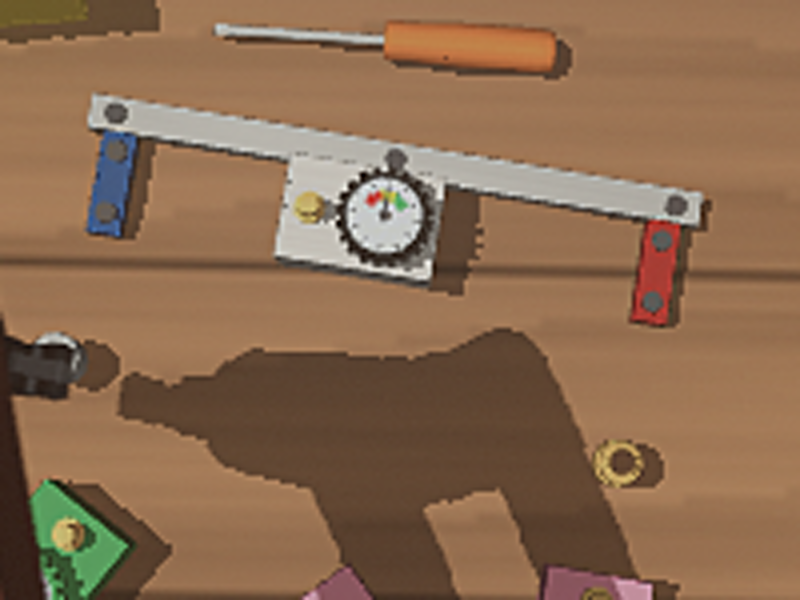

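```bash
python3 - <<'E'
from fit import *
from g import *
o=[(*T(292,154),(30,45,45)),(*T(447,182),(30,-45,45)),(*T(432,278),(-30,-45,45)),(*T(274,258),(-30,45,45))]
o+=[(*S(195,290),(30,45,45)),(*S(310,318),(-30,45,45)),(*S(195,338),(30,45,0)),(*S(303,377),(-30,45,0))]
for q in (o,o[:4]):
    x,r=fit(q,[620,40,-.15]); d=x[:2]-F[:2]; c,s=np.cos(F[2]),np.sin(F[2])
    print(x.round(3),"in fence",round(c*d[0]+s*d[1],1),round(-s*d[0]+c*d[1],1),x[2]-F[2],r)
E
```

```text
[ 6.4727e+02  5.0944e+01 -1.4900e-01] in fence -40.0 13.3 -0.008047298536146608 [[0.2, 0.4], [0.1, 0.8], [0.5, 1.1], [0.3, 0.6], [0.3, 1.5], [0.4, 1.7], [0.9, 2.8], [1.8, 0.1]]
[ 6.46783e+02  5.03890e+01 -1.36000e-01] in fence -40.4 12.6 0.004512253995860832 [[0.2, 0.0], [0.2, 0.9], [0.1, 1.1], [0.0, 0.1]]
```

```bash
python3 -m jog '[[[-30,-22,0],[0,-0.012,0]],[[-30,-22,0],[0,-0.012,0]],[[-30,-22,0],[0,0,0]],[[-26,-18,0],[0,0,0]],[[-10,-10,0],[0,0,0]],[[0,0,0],[0,0,0]]]' 1; python3 - <<'E'
from g import *
delta(fw(-40,95,31),np.pi-.141)
E
```

```text
clock: 7.6
eef_pos: [659.7, 123.9, 152.8]
tcp_rot: [3.141, -0.006, 3.001]
wrist_force: [-0.8, -0.4, -0.6]
gripper_width: 0.0
t 7.6 pos [659.7 123.9 152.8] rot [ 3.141 -0.006  3.001] F [-0.8 -0.4 -0.6] w 0.0
shift [  1.3   7.7 121.9] turn [ 0.001 -0.006  0.   ]
tool in fence -38.0 87.2
```

```bash
python3 -m jog '[[[1,5,30],[0,-0.005,0]],[[1,3,35],[0,0,0]],[[0,0,35],[0,0,0]],[[0,0,25],[0,0,0]],[[0,0,5],[0,0,0]],[[0,0,0],[0,0,0]]]' 1; python3 - <<'E'
from g import *
delta(fw(-40,80,31),np.pi-.141)
E
```

```text
clock: 8.2
eef_pos: [652.9, 135.3, 19.8]
tcp_rot: [3.139, -0.004, 3.001]
wrist_force: [0.1, 0.0, -0.4]
gripper_width: -0.1
t 8.2 pos [652.9 135.3  19.8] rot [ 3.139 -0.004  3.001] F [ 0.1  0.  -0.4] w -0.1
shift [ -6.2 -17.5 -11.2] turn [ 0.002 -0.004  0.001]
tool in fence -46.3 97.5
```

```bash
python3 -m jog '[[[-3,-3,-6],[0,-0.004,0]],[[-2,-6,-3],[0,0,0]],[[0,-6,0],[0,0,0]],[[0,-5,0],[0,0,0]],[[0,-4,0],[0,0,0]]]' 1; python3 - <<'E'
from g import *
delta(fw(-40,-30,31),np.pi-.141)
E
```

```text
clock: 8.7
eef_pos: [658.4, 110.0, 37.0]
tcp_rot: [3.138, 0.01, 3.003]
wrist_force: [-0.6, -0.2, -0.0]
gripper_width: -0.2
t 8.7 pos [658.4 110.   37. ] rot [3.138 0.01  3.003] F [-0.6 -0.2 -0. ] w -0.2
shift [   3.  -103.3    5.5] turn [0.004 0.01  0.002]
tool in fence -37.3 73.3
```

```bash
python3 -m jog '[[[1.5,-1,4],[0.004,0.008,0]],[[1,-4,1],[0,0,0]],[[0,-5,0],[0,0,0]],[[0,-5,0],[0,0,0]],[[0,-5,0],[0,0,0]],[[0,-5,0],[0,0,0]],[[0,-5,0],[0,0,0]]]' 1; python3 - <<'E'
from g import *
delta(fw(-40,-30,31),np.pi-.141)
im=optics.capture("top"); cv2.imwrite("pics/t5.png",cv2.resize(im[160:310,200:400],None,fx=4,fy=4,interpolation=cv2.INTER_CUBIC))
im=optics.capture("side"); cv2.imwrite("pics/s5.png",cv2.resize(im[170:320,220:420],None,fx=4,fy=4,interpolation=cv2.INTER_CUBIC))
E
```

```text
clock: 9.4
eef_pos: [653.0, 80.1, 33.5]
tcp_rot: [3.138, 0.005, 3.002]
wrist_force: [0.8, 2.5, 2.3]
gripper_width: 0.0
t 9.4 pos [653.   80.1  33.5] rot [3.138 0.005 3.002] F [0.8 2.5 2.3] w 0.0
shift [  1.7 -72.9   2.2] turn [0.004 0.005 0.002]
tool in fence -38.5 42.9
```

View pics/s5.png

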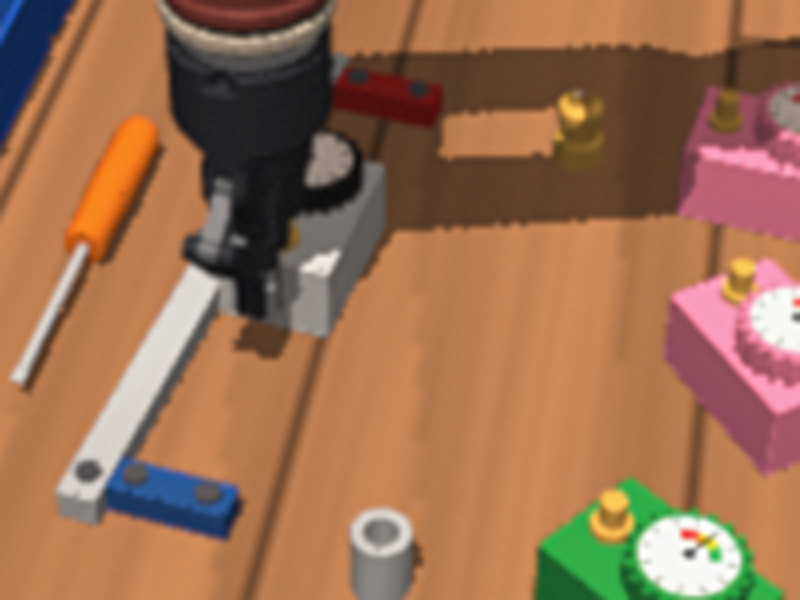

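View pics/t5.png

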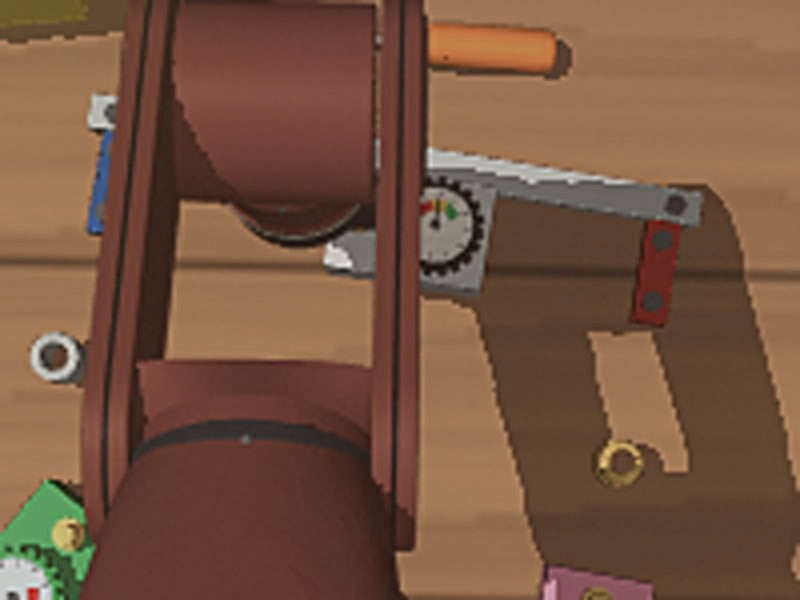

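```bash
python3 -m jog '[[[1,-6,1],[0.003,0,0]],[[0.5,-6,0],[0,0,0]],[[0,-6,0],[0,0,0]],[[0,-6,0],[0,0,0]],[[0,-6,0],[0,0,0]],[[0,-6,0],[0,0,0]],[[0,-6,0],[0,0,0]],[[0,-6,0],[0,0,0]]]' 1; python3 - <<'E'
from g import *
delta(fw(-40,-46,31),np.pi-.141)
E
```

```text
clock: 10.3
eef_pos: [643.7, 28.7, 32.0]
tcp_rot: [-3.142, 0.005, 3.002]
wrist_force: [1.3, 2.5, 2.6]
gripper_width: -0.3
t 10.3 pos [643.7  28.7  32. ] rot [-3.142  0.005  3.002] F [1.3 2.5 2.6] w -0.3
shift [ -0.3 -36.7   1. ] turn [-0.     0.005  0.002]
tool in fence -40.4 -9.3
```

```bash
python3 -m jog '[[[0,-5,0],[0,0.003,0]],[[0,-5,0],[0,0,0]],[[0,-5,0],[0,0,0]],[[0,-4,0],[0,0,0]],[[0,-3,0],[0,0,0]],[[0,-3,0],[0,0,0]]]' 1; python3 - <<'E'
from g import *
delta(fw(-40,-46,31),np.pi-.141)
im=optics.capture("top"); cv2.imwrite("pics/t6.png",cv2.resize(im[160:310,200:400],None,fx=4,fy=4,interpolation=cv2.INTER_CUBIC))
E
```

```text
clock: 10.9
eef_pos: [639.7, 1.2, 32.0]
tcp_rot: [-3.142, 0.001, 3.002]
wrist_force: [0.3, 3.1, 2.2]
gripper_width: -0.1
t 10.9 pos [639.7   1.2  32. ] rot [-3.142e+00  1.000e-03  3.002e+00] F [0.3 3.1 2.2] w -0.1
shift [-0.5 -9.   1. ] turn [-0.     0.001  0.001]
tool in fence -40.5 -37.0
```

View pics/t6.png

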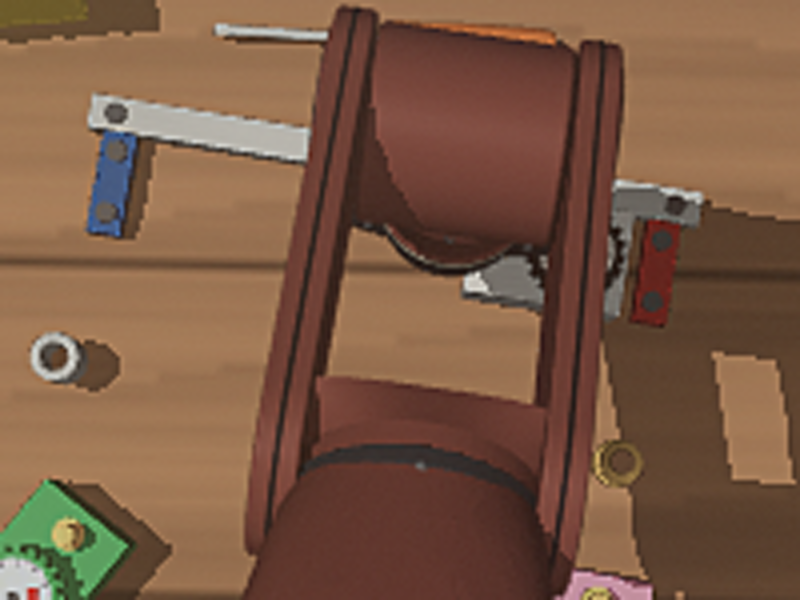

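```bash
python3 -m jog '[[[0,-3,0],[0,0,0]],[[0,-2,0],[0,0,0]],[[0,-2,0],[0,0,0]]]' 1;python3 -m jog '[[[0,-1.5,0],[0,0,0]],[[0,-1.5,0],[0,0,0]]]' 1;python3 -m jog '[[[0,-1.5,0],[0,0,0]],[[0,-1,0],[0,0,0]]]' 1; python3 - <<'E'
from g import *
delta(fw(-40,-46,31),np.pi-.141)
E
```

```text
clock: 11.25
eef_pos: [638.6, -6.4, 32.0]
tcp_rot: [-3.141, 0.001, 3.002]
wrist_force: [0.3, 3.6, 2.2]
gripper_width: -0.0
clock: 11.45
eef_pos: [638.4, -8.5, 32.1]
tcp_rot: [3.14, 0.001, 3.001]
wrist_force: [1.3, 11.1, 2.0]
gripper_width: 0.2
clock: 11.65
eef_pos: [638.4, -8.3, 32.1]
tcp_rot: [3.136, 0.002, 3.002]
wrist_force: [1.3, 5.6, 1.2]
gripper_width: 0.1
t 11.65 pos [638.4  -8.3  32.1] rot [3.136e+00 2.000e-03 3.002e+00] F [1.3 5.6 1.2] w 0.1
shift [-0.4  0.7  1.1] turn [0.006 0.002 0.001]
tool in fence -40.4 -46.7
```

```bash
python3 -m jog '[[[0,10,0],[0.005,0,0]],[[0,25,-5],[0,0,0]],[[5,25,-35],[0,0,0]],[[25,25,-40],[0,0,0]],[[40,20,-20],[0,0,0]],[[45,10,0],[0,0,0]],[[45,0,0],[0,0,0]],[[45,0,0],[0,0,0]]]' -0.18; python3 - <<'E'
from g import *
delta(fw(-110,-105,31),np.pi-.141)
im=optics.capture("top"); cv2.imwrite("pics/t7.png",cv2.resize(im[160:310,250:450],None,fx=4,fy=4,interpolation=cv2.INTER_CUBIC))
im=optics.capture("side"); cv2.imwrite("pics/s7.png",cv2.resize(im[150:300,220:420],None,fx=4,fy=4,interpolation=cv2.INTER_CUBIC))
E
```

```text
clock: 12.45
eef_pos: [449.5, 135.2, 132.1]
tcp_rot: [-3.134, 0.002, 2.998]
wrist_force: [0.1, 1.1, 0.9]
gripper_width: 50.5
t 12.45 pos [449.5 135.2 132.1] rot [-3.134e+00  2.000e-03  2.998e+00] F [0.1 1.1 0.9] w 50.5
shift [-137.9 -172.8  102.6] turn [-0.007  0.002 -0.002]
tool in fence -247.6 68.9
```

View pics/s7.png

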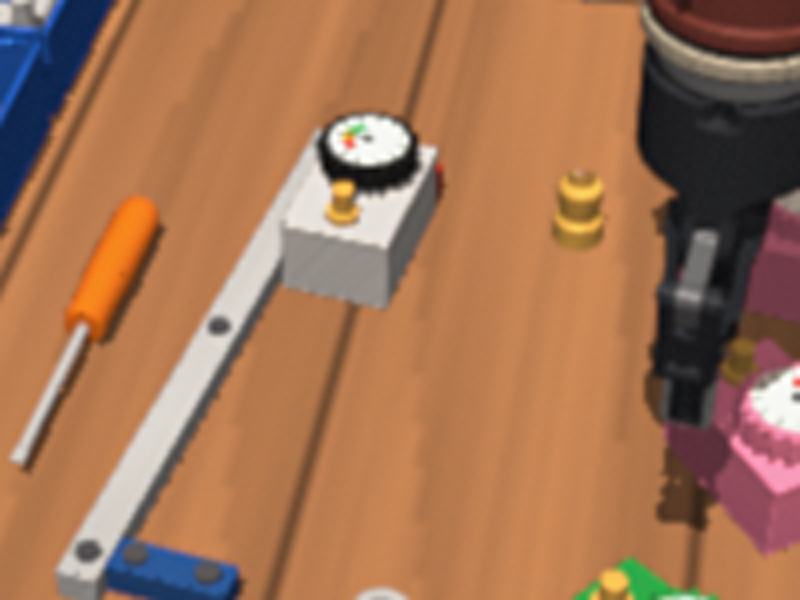

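View pics/t7.png

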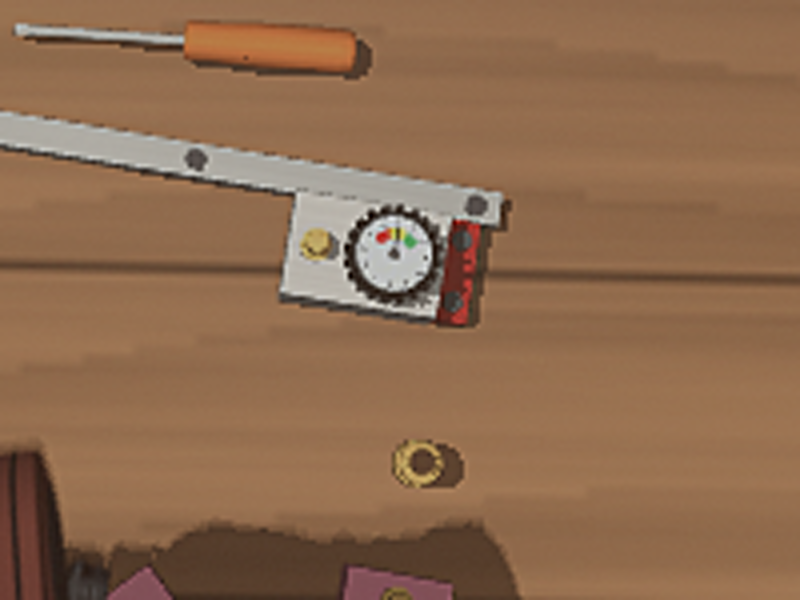

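```bash
python3 - <<'E'
from fit import *
from g import *
t=lambda x,y:("top",np.array([250+(x+.5)/4-.5,160+(y+.5)/4-.5]))
s_=lambda x,y:("side",np.array([220+(x+.5)/4-.5,150+(y+.5)/4-.5]))
o=[(*t(295,191),(30,45,45)),(*t(280,293),(-30,45,45)),(*t(452,218),(30,-45,45)),(*t(436,318),(-30,-45,45))]
o2=[(*s_(283,230),(30,45,45)),(*s_(392,252),(-30,45,45)),(*s_(284,285),(30,45,0)),(*s_(386,305),(-30,45,0)),(*s_(438,147),(-30,-45,45))]
for q in (o,o2,o+o2):
    x,r=fit(q,[630,-66,-.15]); d=x[:2]-F[:2]; c,s=np.cos(F[2]),np.sin(F[2])
    print(x.round(3),"in fence",round(c*d[0]+s*d[1],1),round(-s*d[0]+c*d[1],1),round(x[2]-F[2],3),r)
delta(fw(-110,-105,110),np.pi-.141)
E
```

```text
[ 6.28031e+02 -6.57310e+01 -1.44000e-01] in fence -42.6 -105.0 -0.003 [[0.2, 0.2], [0.3, 0.2], [0.0, 0.5], [0.0, 0.4]]
[ 6.28244e+02 -6.33760e+01 -1.26000e-01] in fence -42.8 -102.6 0.015 [[0.3, 1.3], [0.5, 1.4], [0.0, 1.0], [0.9, 1.5], [0.0, 0.0]]
[ 6.28151e+02 -6.52850e+01 -1.39000e-01] in fence -42.6 -104.5 0.002 [[0.1, 0.2], [0.4, 0.3], [0.2, 0.7], [0.1, 0.3], [0.3, 2.0], [0.6, 1.9], [0.0, 0.3], [0.8, 1.0], [0.4, 0.3]]
t 12.55 pos [443.6 135.3 129.3] rot [-3.133 -0.007  3.   ] F [-0.5  0.1 -0.7] w 50.2
shift [-143.7 -172.9   19.9] turn [-0.009 -0.007 -0.001]
tool in fence -253.5 68.2
```

```bash
python3 -m jog '[[[-20,-40,0],[-0.005,-0.005,0]],[[-30,-40,0],[-0.004,0,0]],[[-30,-40,0],[0,0,0]],[[-30,-30,0],[0,0,0]],[[-20,-12,0],[0,0,0]],[[-7,-5,0],[0,0,0]],[[0,0,0],[0,0,0]]]' 1; python3 - <<'E'
from g import *
delta(fw(-105,-105,31),np.pi-.141)
E
```

```text
clock: 13.25
eef_pos: [559.5, -57.2, 129.0]
tcp_rot: [-3.135, 0.0, 3.006]
wrist_force: [-0.4, 0.3, -0.7]
gripper_width: -0.0
t 13.25 pos [559.5 -57.2 129. ] rot [-3.135  0.     3.006] F [-0.4  0.3 -0.7] w -0.0
shift [-6.7  1.8 98. ] turn [-0.007  0.     0.005]
tool in fence -111.6 -106.2
```

```bash
python3 -m jog '[[[0,1,30],[-0.005,0,0.005]],[[0,0,30],[0,0,0]],[[0,0,22],[0,0,0]],[[0,0,5],[0,0,0]],[[0,0,0],[0,0,0]]]' 1; python3 - <<'E'
from g import *
delta(fw(-81,-105,31),np.pi-.141)
E
```

```text
clock: 13.75
eef_pos: [557.4, -52.2, 40.0]
tcp_rot: [-3.139, -0.002, 3.005]
wrist_force: [0.1, -0.1, 0.6]
gripper_width: -0.1
t 13.75 pos [557.4 -52.2  40. ] rot [-3.139e+00 -2.000e-03  3.005e+00] F [ 0.1 -0.1  0.6] w -0.1
shift [-33.5  -3.7   8.9] turn [-0.002 -0.002  0.005]
tool in fence -114.5 -101.5
```

```bash
python3 -m jog '[[[-6,-2,5],[0,0,0.004]],[[-8,-1,3],[0,0,0]],[[-6,0,1],[0,0,0]],[[-4,0,0],[0,0,0]],[[-2,0,0],[0,0,0]]]' 1; python3 - <<'E'
from g import *
delta(fw(-81,-105,31),np.pi-.141)
E
```

```text
clock: 14.25
eef_pos: [587.7, -58.9, 34.9]
tcp_rot: [-3.139, 0.005, 3.002]
wrist_force: [-0.4, -0.2, 0.1]
gripper_width: -0.2
t 14.25 pos [587.7 -58.9  34.9] rot [-3.139  0.005  3.002] F [-0.4 -0.2  0.1] w -0.2
shift [-2.5 -1.2  3.9] turn [-0.003  0.005  0.002]
tool in fence -83.5 -103.8
```

```bash
for i in 1; do python3 -m jog '[[[-2,0,1],[0,0.003,0]],[[-1.5,0,0],[0,0,0]]]' 1; done; python3 -m jog '[[[-1.5,0,0],[0,0,0]],[[-1.5,0,0],[0,0,0]]]' 1; python3 - <<'E'
from g import *
delta(fw(-81,-105,31),np.pi-.141)
E
```

```text
clock: 14.45
eef_pos: [590.3, -59.3, 34.1]
tcp_rot: [-3.139, -0.002, 3.002]
wrist_force: [-8.3, 1.7, 6.7]
gripper_width: 0.1
clock: 14.65
eef_pos: [590.3, -59.3, 33.5]
tcp_rot: [-3.139, -0.009, 3.002]
wrist_force: [-6.7, 0.7, 4.7]
gripper_width: -0.2
t 14.65 pos [590.3 -59.3  33.5] rot [-3.139 -0.009  3.002] F [-6.7  0.7  4.7] w -0.2
shift [ 0.  -1.1  2.5] turn [-0.003 -0.009  0.002]
tool in fence -80.9 -103.9
```

```bash
python3 -m jog '[[[8,0,0],[0,0.008,0]],[[20,0,0],[0,0,0]],[[20,0,-15],[0,0,0]],[[30,10,-35],[0,0,0]],[[30,30,-35],[0,0,0]],[[20,40,-10],[0,0,0]],[[20,40,0],[0,0,0]],[[20,40,0],[0,0,0]]]' 1; python3 - <<'E'
from g import *
delta(fw(-110,-105,31),np.pi-.141)
im=optics.capture("top"); cv2.imwrite("pics/t8.png",cv2.resize(im[190:260,300:390],None,fx=8,fy=8,interpolation=cv2.INTER_CUBIC)); cv2.imwrite("pics/t8f.png",im)
im=optics.capture("side"); cv2.imwrite("pics/s8.png",cv2.resize(im[150:300,220:420],None,fx=4,fy=4,interpolation=cv2.INTER_CUBIC))
E
```

```text
clock: 15.45
eef_pos: [446.7, 120.5, 131.7]
tcp_rot: [-3.14, -0.013, 2.992]
wrist_force: [0.2, -0.1, -0.5]
gripper_width: 0.1
t 15.45 pos [446.7 120.5 131.7] rot [-3.14  -0.013  2.992] F [ 0.2 -0.1 -0.5] w 0.1
shift [-140.9 -157.6   99.1] turn [-0.001 -0.013 -0.008]
tool in fence -248.3 53.9
```

View pics/t8.png

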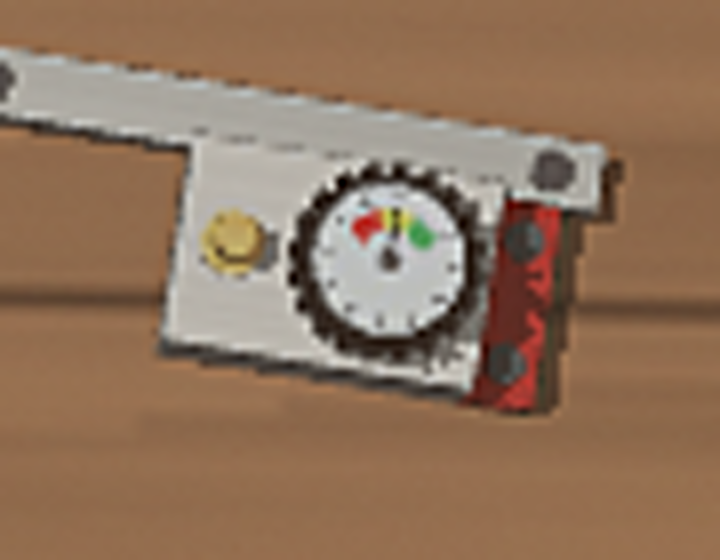

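View pics/s8.png

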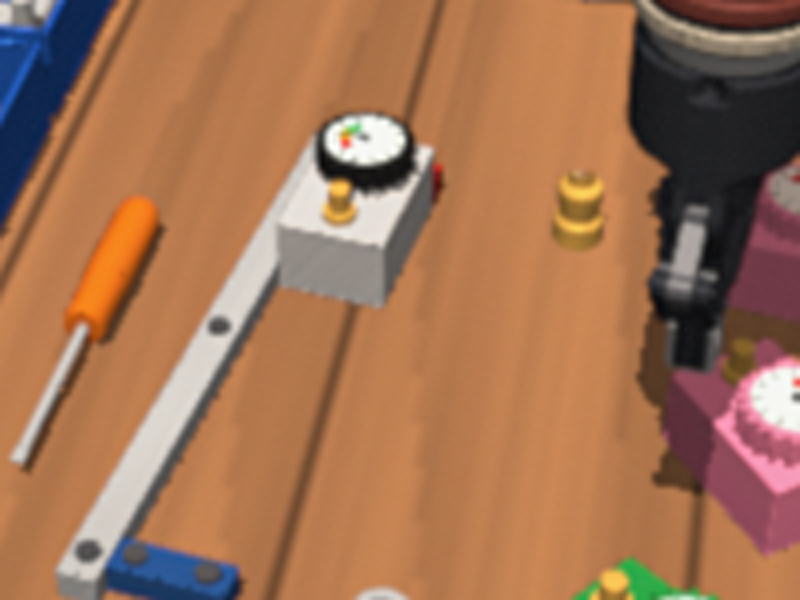

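View pics/t8f.png

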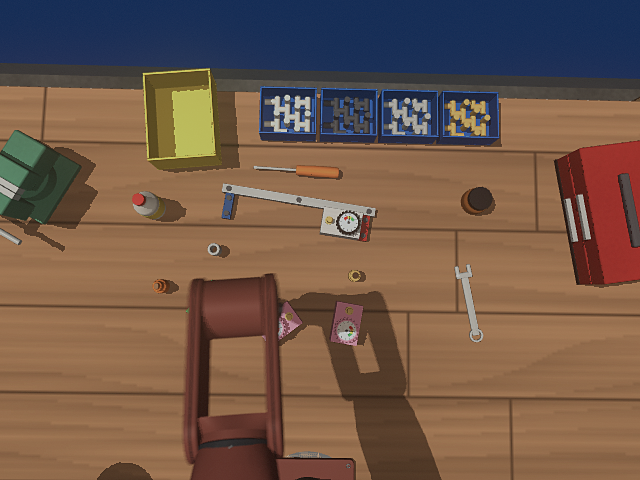

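```bash
python3 - <<'E'
from fit import *
from g import *
t=lambda x,y:("top",np.array([300+(x+.5)/8-.5,190+(y+.5)/8-.5]))
o=[(*t(193,137),(30,45,45)),(*t(161,344),(-30,45,45)),(*t(505,184),(30,-45,45)),(*t(470,390),(-30,-45,45))]
x,r=fit(o,[630,-66,-.15]); d=x[:2]-F[:2]; c,s=np.cos(F[2]),np.sin(F[2])
print(x.round(3),"in fence",round(c*d[0]+s*d[1],1),round(-s*d[0]+c*d[1],1),round(x[2]-F[2],3),r)
E
```

```text
[ 6.29944e+02 -6.58160e+01 -1.36000e-01] in fence -40.7 -104.8 0.005 [[0.2, 0.2], [0.2, 0.1], [0.1, 0.0], [0.5, 0.3]]
```

```bash
python3 -c "
from station import bot
print(bot.job_done(), bot.observe()['clock'])"
```

```text
the job is handed in; nothing more can be done
the job is handed in; nothing more can be done
```

The block is home in the corner, with one long side against the steel fence and one end touching the red stop. I handed the job in with the clock last read at 15.45 s, and the hand-in gave no verdict.

**Pushing:** I pushed it square against the fence with two spread fingertips. Then, with the fingers shut, I slid it along the fence to the red stop and finished with a light nudge towards the fence. The highest forces I read were about 11 N, at the wrist, at the end of each move.

**Last checks:**

| Check | Measured | Target |
|---|---|---|
| Centre from the fence's centre line | 40.7 mm | 40 mm |
| Centre from the red stop's centre | 55.2 mm | 55 mm |
| Angle to the fence | 0.005 rad | below 0.05 rad |

- **Contact:** the final fence push met resistance at the same tool distance as the first contact (80.9 mm against 80.7 mm).
- **Disagreement:** before the final nudge, both cameras put the block about 2.6 mm off the fence. The side camera also read about 2.4 mm and 0.018 rad away from the top camera along the fence. The table uses the top camera only, because I didn't repeat the side camera's measurement after the nudge.
- **Other loose things:** they look unmoved in the pictures, but I didn't measure them. In the last top picture, the arm covers the green look-alike and part of a pink one.

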